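# Inspect a filter frame and hang it on the free peg

### The job

Take the filter frame with the hanging eye out of the storage rack, stand it in the slot of the viewing stand in front of the inspection camera and let go of it. Then take it again so that its eye is left clear (its side edges are handy), and hang it by the eye on the empty peg, well inside the peg's tip and hanging free of the gripper, leaving the other things on the bench where they are.

Things in the scene. Friction and masses are not known exactly. Their poses are not given: they have to be found in the camera images.
- frame: Filter frame: flat bare-aluminium plate, 8 mm thick, 56 wide, 100 tall, about 80 g, with a 30 mm square glass window (26 to 56 mm above its foot) and near its top a hanging eye right through it, 20 mm wide, 16 tall (76 to 92 mm above the foot). Both faces alike. Starts upright in one of the rack's three grooves. Origin: centre of its underside; x normal to its faces, y across its width, z up.
- frame_eye (a point): Centre of the frame's hanging eye, 84 mm above the frame's origin; axes as the frame's.
- rack: Fixed grey storage rack, 180 (x) by 76 mm (y). Floor 6 mm thick; three grooves at x = -60, 0, 60 mm between ridges 28 mm high hold plates upright, faces to +x and -x. Side walls at y = +-31 to 36 mm, tops at 98 mm (open from 34 to 84 mm): a 100 mm plate stands out 8 mm above them and is to be taken across its thickness. Origin: centre of its underside, z up.
- stand: Fixed grey viewing stand: base 90 by 90 by 8 mm with a slot along y, 10.6 mm wide, 64 long, ends open, floor at z = 8 mm, jaws straight to z = 28 mm, flared lead-in to 36 mm. Inspection camera on the +x side: lens from x = 68 mm, body to 145 mm, top at 80 mm. Origin: underside, below the slot's middle (the frame's underside centre goes 8 mm above it); x towards the camera, z up.
- post: Fixed free post: aluminium extrusion 40 (x) by 30 mm, top at 192 mm, base plate 80 by 80 by 10 mm, one bare steel peg on its -x face. Peg 7 mm thick, rising outwards 9.5 degrees: axis from x = -20, z = 171 mm at the face through x = -42, z = 175 mm to the round tip's end at x = -70, z = 180 mm, y = 0. Origin: centre of its underside, z up. Its twin post_taken stands near by.
- post_taken: The twin of the free post, its peg already taken by a similar frame that is fixed there. Same size and axes. Leave it.
- short_plate: Bystander in another groove of the rack: plain aluminium plate without eye or window, 8 mm thick, 56 mm wide, 74 mm tall. Origin: centre of its underside, axes as the frame's.
- narrow_plate: Bystander in another groove of the rack: plain aluminium plate without eye or window, 8 mm thick, 36 mm wide, 100 mm tall. Origin: centre of its underside, axes as the frame's.
- dish: Bystander: shallow glass dish, 72 mm across, 14 mm tall. Origin: centre of its underside.
- screwdriver: Bystander: screwdriver 180 mm long lying on the bench along its x. Origin: its underside near the middle.
- lens_tube: Bystander: black lens tube standing upright, 38 mm across, 46 mm tall. Origin: centre of its underside.
- mirror_mount: Bystander: dark mirror mount, 44 mm wide, 52 mm tall. Origin: about the centre of its underside.
- jar: Bystander: amber glass jar with black cap, 48 mm across, 60 mm tall. Origin: centre of its underside.
- wrench: Bystander: steel wrench 140 mm long lying on the bench along its x. Origin: its underside near the middle.

How it is judged:
On the way:
1. The frame stands upright in the viewing stand's slot, down on the slot's floor (within 3 mm), within 8 mm of the slot's middle along the slot, eye at the top, let go by the gripper for half a second (x of frame in the frame of stand between -0.005 and 0.005 m and y of frame in the frame of stand between -0.008 and 0.008 m and z of frame in the frame of stand between 0.005 and 0.011 m and angle between frame's own z axis and vertical below 0.2 rad and angle between the x axis of frame and the x axis of stand, either way round below 0.2 rad and contact force between each of the fingers, the arm and frame below 0.05 N), for 0.5 s.
At the end, for the whole second after the job is handed in: The frame hangs at rest with the free post's peg through its eye, all its thickness on the peg (the eye's centre no nearer the rounded tip than 8 mm), upright with the eye at the top (within about 17 degrees), and neither the gripper nor the arm touches it (x of frame_eye in the frame of post between -0.061 and -0.018 m and y of frame_eye in the frame of post between -0.009 and 0.009 m and z of frame_eye in the frame of post between 0.163 and 0.179 m and angle between frame's own z axis and vertical below 0.3 rad and linear speed of frame below 0.03 m/s and contact force between each of the fingers, the arm and frame below 0.05 N).
It fails at once if One of the other plates in the rack is moved by more than 30 mm (distance of any of short_plate, narrow_plate from where it was at the start of the episode above 0.03 m).
It fails at once if The dish, screwdriver, lens tube, mirror mount, jar or wrench is moved by more than 30 mm (distance of any of dish, screwdriver, lens_tube, mirror_mount, jar, wrench from where it was at the start of the episode above 0.03 m).
It also fails if it takes over 61 s, if anything falls off the work surface, if the arm or the gripper's body presses on something with over 40 N, if the wrist force passes 120 N, or if a joint passes its speed limit or range.

### The arm

A 6-joint arm with a two-finger parallel gripper is mounted at the origin on the work surface. World frame = base frame: x ahead of the robot, y to its left, z up, the work surface at z = 0. Lengths are in m, angles in rad, forces in N, time in s.
With the tool pointing down it reaches from about 0.375 to 0.9 m from the base axis. Payload 3.1 kg.
Tool frame: the origin (TCP) lies at the very end of the fingers, on their centre line; the grasp point (between the pads) lies 19 mm behind it (manip.pinch_z is the distance from the TCP to the grasp point, in m); z points along the fingers, y is the direction in which the jaws open and shut (so a half turn about z gives the same grasp; the last joint's range is limited). The gripper opens to 85 mm and grips with 20 to 120 N. Pads are 22 mm wide; open, the fingers measure 114 mm over their backs; the gripper's body (76 mm by 85 mm) begins 54 mm behind the grasp point. The pads swing forward as they close: fully open they stand 13 mm farther back than shut.
Start: joints at [-1.464, 0.527, 1.433, -0, 1.181, -0.178], TCP at [0.176, -0.6, 0.231] pointing down, gripper open.
Joint ranges: [-3.08, 3.08], [-0.75, 2.2], [0.22, 2.44], [-1.43, 4.57], [0, 2.65], [-2.85, 2.85]. Speed limits (rad/s): [2.79, 2.79, 3.14, 3.14, 3.14, 3.14].

### API

Orientations are given as a unit quaternion [x, y, z, w].
In Python, from station import manip gives the robot as it stands.
- The arm moves only by the tool drive_tool, never from a script. Its argument "increments" is a list of rows, each a list of 7 numbers: the closure in counts, from 0 (fully open) to 255 (shut), then the shift along the tool's x, y, z in cm, then the turn, a rotation vector about the tool's x, y, z in rad. A call has 1 to 20 rows; each row is the pose to reach, as a shift and turn from the pose commanded when the call began, along the tool's axes at that moment; what a row does not reach only later rows make up. A row lasts 1/10 s, in which the tool goes at most 50 mm and 8.59 degrees, less where a joint would pass 70% of its speed; a pose out of reach is approached as far as the arm can. A call with a gripper value outside its range is refused whole. The fingers move at their own pace and stop on an object; "force" is the grip in N (left out, the last holds). Time passes only in rows, so rows that repeat a pose let the fingers close. It gives the time, the measured TCP pose, the force and the opening at its end, in the units of the state.
- manip.sense(): the state, without advancing time (a new reading comes with each control period).
- manip.snapshot(name): name is "side" or "top"; returns the picture (400x640x3 uint8, red, green, blue); there is no depth.
- manip.camera_model(name): a dict with "mtx" (3x3 intrinsics, pixels), "cam_to_world" (4x4, takes a point from camera to world coordinates). Camera axes: x right, y down, z forward; pixel columns grow to the right and rows downward; lengths in m; the calibration is good to about 2 mm. A picture is of the moment at which its call begins. camera_model takes no time and is no camera call.
- manip.sign_off(): hands the job in, once; it reports no verdict.
The state is a dict: "t": time; "q": joint angles; "qd": joint speeds; "tau": joint torques, N m; "tcp_pos": TCP position; "tool_rot": TCP orientation; "force": force on the tool from outside, world axes, zero at the start; "ft_torque": the same for the moment, N m; "finger_gap": opening from 0.0 (shut) to 1.0 (fully open).
Only numpy, scipy, OpenCV 4.12 (cv2) and the standard library are available. Lean on these libraries where they do the work, as an engineer would, in place of code of your own. Each camera call takes 0.05 s, during which the arm holds its last target. There are 200 camera calls.

## Working session

There is one attempt and no reset: what is moved stays moved. The work goes in short steps, Python scripts to look and compute and a tool call to move; the robot and the scene stay as the last step left them, time stands still between calls to the robot, and variables do not carry over. Pictures are saved under pics/ and viewed, about 8 in all and at most 12, crops included, and the job is handed in when it is done.

Besides the shell and the picture viewer there is one more tool, called as name(argument=value, ...) on one line, values as JSON. drive_tool: Moves the arm, as the interface text tells. Its arguments: {"type":"object","properties":{"increments":{"type":"array","items":{"type":"array","items":{"type":"number"}}},"force":{"type":"number"}},"required":["increments"]}

```bash
mkdir -p pics; python3 - <<'E'
from station import manip
import cv2,numpy as np
for n in("side","top"):
    im=manip.snapshot(n); cv2.imwrite(f"pics/{n}0.png",im[:,:,::-1])
    m=manip.camera_model(n); print(n,np.round(m["mtx"],1).tolist(),np.round(m["cam_to_world"],4).tolist())
print(manip.sense(), manip.pinch_z)
E
```

```text
side [[365.7, 0.0, 321.0], [0.0, 365.7, 201.0], [0.0, 0.0, 1.0]] [[-0.943, -0.2015, 0.2648, 0.303], [-0.3323, 0.6118, -0.7179, 0.6907], [-0.0173, -0.765, -0.6439, 0.7088], [0.0, 0.0, 0.0, 1.0]]
top [[473.8, 0.0, 323.9], [0.0, 473.8, 193.1], [0.0, 0.0, 1.0]] [[0.0272, -0.9854, 0.1682, 0.3186], [-0.9996, -0.0279, -0.0018, -0.0017], [0.0065, -0.1681, -0.9858, 1.479], [0.0, 0.0, 0.0, 1.0]]
{'t': 0.1, 'q': array([-1.46349426e+00,  5.28363306e-01,  1.43377250e+00, -2.13685748e-05,
        1.18137809e+00, -1.78484306e-01]), 'qd': array([-1.62197848e-03, -1.46533426e-03, -2.65559158e-03, -3.03118183e-05,
        1.12862430e-03, -7.06343793e-04]), 'tau': array([ 1.50002152e-04, -4.43304348e+01, -1.78586233e+01, -2.17361221e-04,
        3.87342676e-03,  3.60492777e-06]), 'tcp_pos': array([ 0.17615777, -0.5989983 ,  0.23043807]), 'tool_rot': array([ 9.89807093e-01,  1.42411364e-01,  2.43081583e-05, -9.60364093e-04]), 'force': array([-0.59858008,  1.14989445,  0.89889803]), 'ft_torque': array([ 0.0568078 ,  0.00467475, -0.05384944]), 'finger_gap': 0.9954678388600127} 0.0187
```

View pics/side0.png

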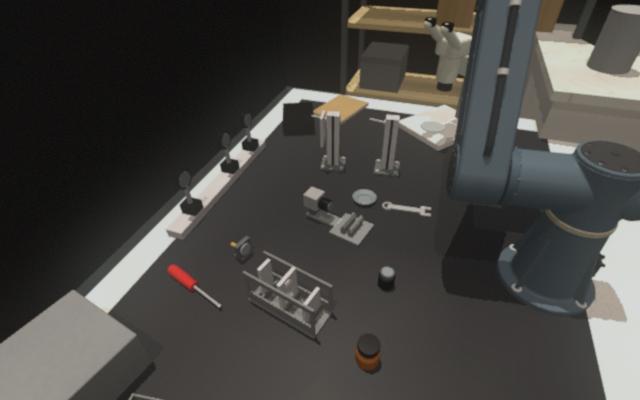

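View pics/top0.png

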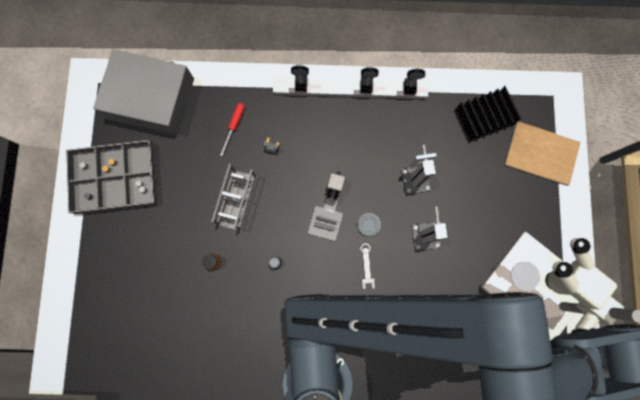

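```bash
python3 - <<'E'
import cv2,numpy as np
s=cv2.imread("pics/side0.png");t=cv2.imread("pics/top0.png")
def c(im,x,y,w,h,W,H): 
    return cv2.resize(im[y:y+h,x:x+w],(W,H),interpolation=cv2.INTER_CUBIC)
# rack side 100x75 ->x4 ; each tile 400x300
a=c(s,240,250,100,75,400,300); b=c(t,200,160,80,80,400,300)[:, :] 
b=c(t,196,163,80,60,400,300)   # x5
b=c(t,190,160,100,75,400,300)
d=c(s,310,170,100,75,400,300); e=c(t,290,170,100,75,400,300)
cv2.imwrite("pics/m1.png",np.vstack([np.hstack([a,b]),np.hstack([d,e])]))
f=c(s,310,100,100,75,400,300); g=c(t,385,180,80,60,400,300)
cv2.imwrite("pics/m2.png",np.hstack([f,g]))
E
```

```text
(no output)
```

View pics/m1.png

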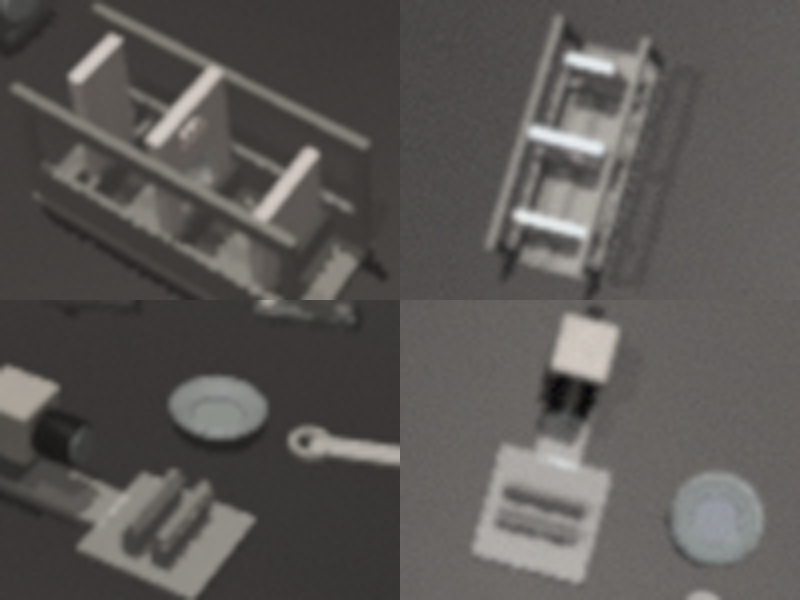

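View pics/m2.png

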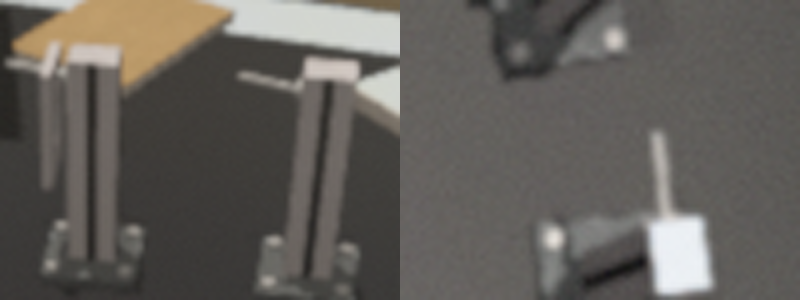

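```bash
cat > h.py <<'E'
import cv2,numpy as np
from station import manip
from scipy.spatial.transform import Rotation as R
def ray(cam,uv):
    m=manip.camera_model(cam);K=np.array(m["mtx"]);T=np.array(m["cam_to_world"])
    d=np.c_[np.atleast_2d(uv),np.ones(len(np.atleast_2d(uv)))]@np.linalg.inv(K).T@T[:3,:3].T
    return T[:3,3],d
def plane(cam,uv,z):
    o,d=ray(cam,uv); return o+d*((z-o[2])/d[:,2:])
def proj(cam,p):
    m=manip.camera_model(cam);K=np.array(m["mtx"]);T=np.linalg.inv(np.array(m["cam_to_world"]))
    q=(np.atleast_2d(p)@T[:3,:3].T+T[:3,3])@K.T; return q[:,:2]/q[:,2:]
def blobs(im,roi,lo,hi=256,scale=4):
    x,y,w,h=roi; g=cv2.resize(cv2.cvtColor(im[y:y+h,x:x+w],cv2.COLOR_BGR2GRAY),None,fx=scale,fy=scale,interpolation=cv2.INTER_CUBIC)
    cs,_=cv2.findContours(((g>=lo)&(g<hi)).astype(np.uint8),cv2.RETR_EXTERNAL,cv2.CHAIN_APPROX_NONE)
    out=[]
    for c in cs:
        if cv2.contourArea(c)<4*scale*scale: continue
        b=(cv2.boxPoints(cv2.minAreaRect(c))+.5)/scale-.5+[x,y]
        M=cv2.moments(c); out.append((cv2.contourArea(c)/scale**2,np.array([M['m10'],M['m01']])/M['m00']/scale-.5+.5/scale+[x,y],b))
    return out
def go(p,yaw):
    """shift (cm) and turn (rad) in the tool's axes from the measured pose to TCP p, tool down, tool x at yaw"""
    s=manip.sense();A=R.from_quat(s["tool_rot"]);B=R.from_euler("xz",[np.pi,yaw])
    B=min([B,R.from_euler("xz",[np.pi,yaw+np.pi])],key=lambda b:(A.inv()*b).magnitude())
    print("cm",np.round(A.inv().apply(np.array(p)-s["tcp_pos"])*100,2),"rot",np.round((A.inv()*B).as_rotvec(),3),"pos",np.round(s["tcp_pos"],4),"q",np.round(s["q"],2))
E
python3 - <<'E'
from h import *
t=cv2.imread("pics/top0.png")
def show(n,bs,z):
    for a,c,b in bs:
        P=plane("top",b,z);e=[P[1]-P[0],P[2]-P[1]];l=[np.linalg.norm(v[:2]) for v in e];i=int(np.argmax(l))
        print(n,round(a,1),"px",c.round(1),"pos",plane("top",[c],z)[0].round(4),"len",np.round(l,3),"yaw long",round(np.degrees(np.arctan2(e[i][1],e[i][0])),1))
show("plates",blobs(t,(205,160,60,75),185),.106)
show("posttop",blobs(t,(420,215,40,40),190),.192)
show("pegs",blobs(t,(425,200,22,24),150),.18)
show("base",blobs(t,(300,195,48,50),125),.008)
show("takentop",blobs(t,(410,150,40,40),190),.192)
E
```

```text
plates 49.2 px [227.8 215.4] pos [0.4793 0.2739 0.106 ] len [0.01  0.054] yaw long -102.9
plates 55.0 px [231.8 194.6] pos [0.5409 0.2658 0.106 ] len [0.011 0.057] yaw long -103.1
plates 28.8 px [237.3 175.2] pos [0.5993 0.2529 0.106 ] len [0.009 0.035] yaw long -99.9
posttop 145.1 px [440.4 230.4] pos [ 0.4443 -0.3241  0.192 ] len [0.029 0.043] yaw long -172.7
pegs 35.7 px [437.6 216.6] pos [ 0.4836 -0.3198  0.18  ] len [0.026 0.048] yaw long 180.0
base 912.8 px [325.4 221.8] pos [ 0.4791 -0.0115  0.008 ] len [0.122 0.094] yaw long -13.7
takentop 132.4 px [428.6 166.8] pos [ 0.621  -0.2936  0.192 ] len [0.029 0.042] yaw long -170.2
takentop 48.1 px [425.8 155.5] pos [ 0.6529 -0.286   0.192 ] len [0.054 0.011] yaw long -80.8
```

```bash
python3 - <<'E'
from h import *
ang=lambda v:round(np.degrees(np.arctan2(v[1],v[0])),1)
c=np.array([[315,206.25],[342.5,212.5],[335.5,240.5],[308,232.5]])
P=plane("top",c,.008);print("stand top base",P.mean(0).round(4),[ang(P[1]-P[0]),ang(P[2]-P[3]),ang(P[0]-P[3]),ang(P[1]-P[2])],[round(np.linalg.norm(P[i]-P[i-1]),3) for i in range(4)])
# side base corners (montage d tile, /4 + (310,170))
m=np.array([[145,472],[256,518],[192,598],[78,548]]);c=(m-[0,300])/4+[310,170]
P=plane("side",c,.008);print("stand side base",P.mean(0).round(4),[ang(P[i]-P[i-1]) for i in range(4)],[round(np.linalg.norm(P[i]-P[i-1]),3) for i in range(4)])
# jaw ends top view
m=np.array([[500,510],[585,530]]);c=(m-[400,300])/4+[290,170];P=plane("top",c,.03);print("slot",P.round(4),ang(P[1]-P[0]))
# jaw tops side view: left jaw ridge, right jaw ridge
m=np.array([[178,472],[128,535],[207,486],[160,552]]);c=(m-[0,300])/4+[310,170];P=plane("side",c,.036);print("jaws side",P.round(4),ang(P[1]-P[0]),ang(P[3]-P[2]),P.mean(0))
# peg
c=np.array([[655,132],[668,213]])-[400,0];c=c/5+[385,180];P=plane("top",c,.18);P[1]=plane("top",c[1:],.172)[0];print("peg top",P.round(4),ang(P[1]-P[0]))
m=np.array([[240,75],[298,88]]);c=m/4+[310,100];print("peg side",plane("side",c[:1],.18).round(4),plane("side",c[1:],.172).round(4))
# post top side
m=np.array([[305,60],[360,62],[355,80],[303,77]]);P=plane("side",m/4+[310,100],.192);print("post side",P.mean(0).round(4),P.round(3).tolist())
# frame top side view (tile a: 240,250)
m=np.array([[215,68],[225,74],[155,145],[148,138]]);P=plane("side",m/4+[240,250],.106);print("frame side",P.mean(0).round(4),ang(P[0]-P[3]))
E
```

```text
stand top base [ 0.4758 -0.0112  0.008 ] [np.float64(-101.3), np.float64(-104.6), np.float64(-13.1), np.float64(-12.7)] [np.float64(0.085), np.float64(0.088), np.float64(0.09), np.float64(0.089)]
stand side base [ 0.4729 -0.0085  0.008 ] [np.float64(-103.6), np.float64(166.0), np.float64(75.5), np.float64(-13.3)] [np.float64(0.09), np.float64(0.088), np.float64(0.089), np.float64(0.087)]
slot [[ 0.4737  0.0205  0.03  ]
 [ 0.4601 -0.0451  0.03  ]] -101.7
jaws side [[ 0.4755 -0.0398  0.036 ]
 [ 0.4901  0.0299  0.036 ]
 [ 0.453  -0.0323  0.036 ]
 [ 0.4659  0.0384  0.036 ]] 78.2 79.7 [ 0.47112265 -0.00093688  0.036     ]
peg top [[ 0.5118 -0.3158  0.18  ]
 [ 0.4678 -0.3243  0.172 ]] -169.0
peg side [[ 0.508  -0.3128  0.18  ]] [[ 0.4642 -0.3208  0.172 ]]
post side [ 0.4409 -0.3186  0.192 ] [[0.462, -0.328, 0.192], [0.422, -0.337, 0.192], [0.421, -0.308, 0.192], [0.458, -0.301, 0.192]]
frame side [0.5381 0.2684 0.106 ] -105.6
```

```bash
python3 - <<'E'
from h import *
y=np.radians(77)
for p in [(.5,-.1,.36),(.539,.267,.30),(.539,.267,.17),(.539,.267,.083)]: go(p,y)
E
```

```text
cm [ 45.14 -38.77 -12.87] rot [-2.000e-03 -1.000e-03 -1.058e+00] pos [ 0.1762 -0.599   0.2304] q [-1.46  0.53  1.43 -0.    1.18 -0.18]
cm [ 59.23 -72.87  -6.8 ] rot [-2.000e-03 -1.000e-03 -1.058e+00] pos [ 0.1762 -0.599   0.2304] q [-1.46  0.53  1.43 -0.    1.18 -0.18]
cm [ 59.22 -72.85   6.2 ] rot [-2.000e-03 -1.000e-03 -1.058e+00] pos [ 0.1762 -0.599   0.2304] q [-1.46  0.53  1.43 -0.    1.18 -0.18]
cm [ 59.22 -72.83  14.9 ] rot [-2.000e-03 -1.000e-03 -1.058e+00] pos [ 0.1762 -0.599   0.2304] q [-1.46  0.53  1.43 -0.    1.18 -0.18]
```

drive_tool(increments=[[0,0,0,-5,0,0,0],[0,0,0,-10,0,0,0],[0,0,0,-13,0,0,0],[115,45,-39,-13,0,0,-0.5],[115,45,-39,-13,0,0,-0.5],[115,45,-39,-13,0,0,-0.5],[115,45,-39,-13,0,0,-0.5],[115,45,-39,-13,0,0,-1.058],[115,45,-39,-13,0,0,-1.058],[115,45,-39,-13,0,0,-1.058],[115,45,-39,-13,0,0,-1.058],[115,45,-39,-13,0,0,-1.058],[115,45,-39,-13,0,0,-1.058],[115,45,-39,-13,0,0,-1.058],[115,59,-72.9,-8,0,0,-1.058],[115,59,-72.9,-8,0,0,-1.058],[115,59,-72.9,-8,0,0,-1.058],[115,59,-72.9,-8,0,0,-1.058],[115,59,-72.9,-8,0,0,-1.058],[115,59,-72.9,-8,0,0,-1.058]])

```text
t: 2.1
tcp_pos: [0.5193, 0.1594, 0.3243]
tool_rot: [0.783, 0.623, -0.0, -0.0]
force: [0.1, -0.1, 0.6]
finger_gap: 0.548
```

```bash
python3 - <<'E'
from h import *
y=np.radians(77)
for p in [(.539,.267,.18)]: go(p,y)
E
```

```text
cm [10.93 -0.5  14.42] rot [-0.001  0.     0.   ] pos [0.5193 0.1594 0.3243] q [ 0.09  0.32  1.52 -0.    1.31  0.32]
```

drive_tool(increments=[[115,10.9,-0.5,2,0,0,0],[115,10.9,-0.5,2,0,0,0],[115,10.9,-0.5,2,0,0,0],[115,10.9,-0.5,14.4,0,0,0],[115,10.9,-0.5,14.4,0,0,0],[115,10.9,-0.5,14.4,0,0,0],[115,10.9,-0.5,14.4,0,0,0],[115,10.9,-0.5,14.4,0,0,0]])

```text
t: 2.9
tcp_pos: [0.5397, 0.2642, 0.1811]
tool_rot: [0.783, 0.622, -0.0, 0.0]
force: [-0.2, 0.3, 0.3]
finger_gap: 0.55
```

```bash
python3 - <<'E'
from h import *
y=np.radians(77)
for n in("side","top"): cv2.imwrite(f"pics/{n}1.png",manip.snapshot(n)[:,:,::-1])
for p in [(.539,.267,.083)]: go(p,y)
s=cv2.imread("pics/side1.png");t=cv2.imread("pics/top1.png")
c=lambda im,x,y:cv2.resize(im[y:y+100,x:x+100],(400,400),interpolation=cv2.INTER_CUBIC)
cv2.imwrite("pics/m3.png",np.hstack([c(s,240,225),c(t,185,140)]))
E
```

```text
cm [ 0.16 -0.28  9.99] rot [ 0.004 -0.002 -0.001] pos [0.541  0.2647 0.1829] q [ 0.27  0.55  1.54 -0.    1.04  0.5 ]
```

View pics/m3.png

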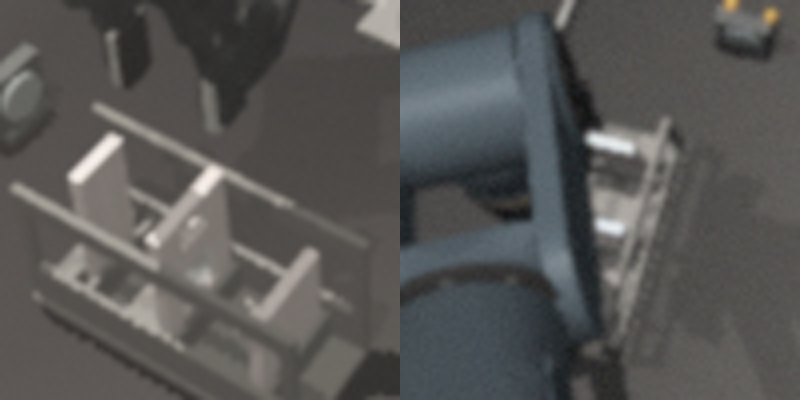

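drive_tool(increments=[[115,0.2,-0.2,3,0,0,0],[115,0.2,-0.2,6,0,0,0],[115,0.2,-0.2,8.5,0,0,0],[115,0.2,-0.2,10.7,0,0,0],[115,0.2,-0.2,10.7,0,0,0],[115,0.2,-0.2,10.7,0,0,0],[255,0.2,-0.2,10.7,0,0,0],[255,0.2,-0.2,10.7,0,0,0],[255,0.2,-0.2,10.7,0,0,0],[255,0.2,-0.2,10.7,0,0,0],[255,0.2,-0.2,10.7,0,0,0],[255,0.2,-0.2,10.7,0,0,0]], force=50)

```text
t: 4.2
tcp_pos: [0.5396, 0.2673, 0.0754]
tool_rot: [0.783, 0.623, 0.002, 0.001]
force: [0.5, -1.0, 6.3]
finger_gap: 0.085
```

drive_tool(increments=[[255,0,0,0,0,0,0],[255,0,0,-1.5,0,0,0],[255,0,0,-3,0,0,0],[255,0,0,-5,0,0,0],[255,0,0,-8,0,0,0],[255,0,0,-11,0,0,0],[255,0,0,-14,0,0,0],[255,0,0,-17,0,0,0],[255,0,0,-20,0,0,0],[255,0,0,-20,0,0,0]])

```text
t: 5.2
tcp_pos: [0.5393, 0.2679, 0.279]
tool_rot: [0.783, 0.623, 0.004, 0.001]
force: [0.6, -0.9, -1.1]
finger_gap: 0.084
```

```bash
python3 - <<'E'
from h import *
y=np.radians(77)
# bottom of frame is .0695 below tcp; stand slot floor .008
go((.474,-.010,.30),y); go((.474,-.010,.15),y)
E
```

```text
cm [-28.54  -0.1   -2.23] rot [ 0.007 -0.004  0.   ] pos [0.5393 0.2679 0.279 ] q [0.28 0.44 1.44 0.   1.25 0.5 ]
cm [-28.6   -0.2   12.77] rot [ 0.007 -0.004  0.   ] pos [0.5393 0.2679 0.279 ] q [0.28 0.44 1.44 0.   1.25 0.5 ]
```

drive_tool(increments=[[255,-4,0,0,0,0,0],[255,-8,0,0,0,0,0],[255,-12,0,0,0,0,0],[255,-16,0,0,0,0,0],[255,-20,0,0,0,0,0],[255,-24,0,0,0,0,0],[255,-27,0,0,0,0,0],[255,-28.5,-0.1,0,0,0,0],[255,-28.5,-0.1,4,0,0,0],[255,-28.5,-0.1,8,0,0,0],[255,-28.5,-0.1,11,0,0,0],[255,-28.5,-0.1,13,0,0,0],[255,-28.5,-0.1,13,0,0,0],[255,-28.5,-0.1,13,0,0,0]])

```text
t: 6.6
tcp_pos: [0.4719, -0.0101, 0.1435]
tool_rot: [0.783, 0.622, -0.001, -0.001]
force: [0.1, -0.5, -0.1]
finger_gap: 0.085
```

```bash
python3 - <<'E'
from h import *
for n in("side","top"): cv2.imwrite(f"pics/{n}2.png",manip.snapshot(n)[:,:,::-1])
go((.474,-.010,.0775),np.radians(77))
s=cv2.imread("pics/side2.png");t=cv2.imread("pics/top2.png")
c=lambda im,x,y:cv2.resize(im[y:y+100,x:x+80],(400,500),interpolation=cv2.INTER_CUBIC)
cv2.imwrite("pics/m4.png",np.hstack([c(s,310,165),c(t,285,170)]))
E
```

```text
cm [0.06 0.05 6.73] rot [ 0.002 -0.    -0.   ] pos [ 0.4732 -0.0104  0.1448] q [-0.26  0.47  1.89  0.    0.78 -0.03]
```

View pics/m4.png

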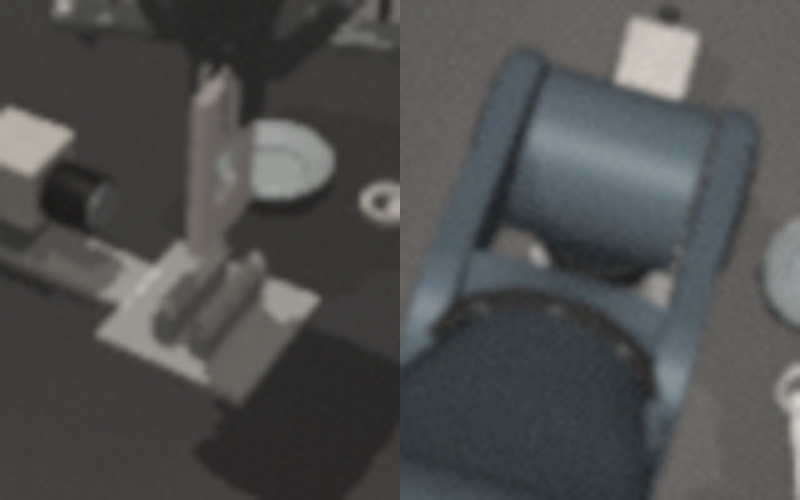

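```bash
python3 - <<'E'
from h import *
ez=np.radians(-13);ex=np.array([np.cos(ez),np.sin(ez)]);ey=np.array([-ex[1],ex[0]])
u=np.arange(-.05,.0501,.002)
for n,z,c0 in(("top",.030,(.4758,-.0112)),("side",.030,(.4729,-.0085))):
    g=cv2.imread(f"pics/{n}0.png",0).astype(np.float32)
    acc=0
    for v in np.arange(-.02,.021,.004):
        P=np.c_[np.array(c0)+u[:,None]*ex+v*ey,np.full(len(u),z)];uv=proj(n,P).astype(np.float32)
        acc=acc+cv2.remap(g,uv[:,:1],uv[:,1:],cv2.INTER_LINEAR)[:,0]/11
    print(n,[(int(round(a*1000)),int(b)) for a,b in zip(u,acc)])
P=plane("side",[[350.6,215.4]],.0745);print("frame +y foot edge side",P.round(4), "expected .4795 .0169")
E
```

```text
top [(-50, 108), (-48, 121), (-46, 143), (-44, 160), (-42, 170), (-40, 173), (-38, 174), (-36, 173), (-34, 173), (-32, 173), (-30, 172), (-28, 170), (-26, 164), (-24, 149), (-22, 128), (-20, 110), (-18, 104), (-16, 110), (-14, 119), (-12, 123), (-10, 124), (-8, 129), (-6, 137), (-4, 143), (-2, 136), (0, 119), (2, 100), (4, 90), (6, 90), (8, 98), (10, 113), (12, 129), (14, 142), (16, 154), (18, 161), (20, 165), (22, 167), (24, 168), (26, 168), (28, 169), (30, 169), (32, 170), (34, 174), (36, 182), (38, 186), (40, 184), (42, 177), (44, 169), (46, 163), (48, 159), (50, 156)]
side [(-50, 126), (-48, 139), (-46, 142), (-44, 142), (-42, 142), (-40, 141), (-38, 141), (-36, 141), (-34, 141), (-32, 140), (-30, 136), (-28, 125), (-26, 108), (-24, 91), (-22, 76), (-20, 69), (-18, 74), (-16, 85), (-14, 94), (-12, 104), (-10, 116), (-8, 125), (-6, 124), (-4, 113), (-2, 95), (0, 78), (2, 68), (4, 69), (6, 78), (8, 88), (10, 94), (12, 98), (14, 104), (16, 115), (18, 126), (20, 134), (22, 137), (24, 138), (26, 138), (28, 140), (30, 143), (32, 146), (34, 140), (36, 125), (38, 108), (40, 99), (42, 96), (44, 96), (46, 95), (48, 92), (50, 87)]
frame +y foot edge side [[0.4726 0.014  0.0745]] expected .4795 .0169
```

drive_tool(increments=[[255,0,0,1.5,0,0,0],[255,0,0,2.8,0,0,0],[255,0,0,2.8,0,0,0],[255,0,0,2.8,0,0,0]])

```text
t: 7.1
tcp_pos: [0.4733, -0.0105, 0.1168]
tool_rot: [0.783, 0.622, 0.0, 0.001]
force: [-0.4, -0.3, -0.9]
finger_gap: 0.081
```

```bash
python3 - <<'E'
from h import *
cv2.imwrite("pics/side3.png",np.mean([manip.snapshot("side") for _ in range(3)],0)[:,:,::-1])
go((.474,-.010,.0775),np.radians(77))
s=manip.sense();tcp=s["tcp_pos"];A=R.from_quat(s["tool_rot"]).as_matrix()
ex,ey=A[:,1],A[:,0]; ex=ex*np.sign(ex[0]); ey=ey*np.sign(ey[1])
foot=tcp+[0,0,-.0694]
sx=np.array([np.cos(np.radians(-13)),np.sin(np.radians(-13)),0]);sy=np.array([-sx[1],sx[0],0]);S=np.array([.474,-.01,0])
P=[foot+a*ex*.004+b*ey*.028+[0,0,h] for b in(1,) for a in(-1,1) for h in(0,.1)]
Q=[S+a*sx*5.3e-3+b*sy*.032+[0,0,.028] for b in(1,-1) for a in(-1,1)]
bias=np.array([-.0014,.0014,0])  # side view's known offset
im=cv2.imread("pics/side3.png")[185:245,325:390];K=10
im=cv2.resize(im,None,fx=K,fy=K,interpolation=cv2.INTER_CUBIC)
im=cv2.convertScaleAbs(im,alpha=1.4)
for p,c in[(x,(0,0,255)) for x in P]+[(x,(0,255,0)) for x in Q]:
    u=(proj("side",p+bias)[0]-[325,185]+.5)*K; cv2.circle(im,tuple(int(v) for v in u),3,c,-1)
cv2.imwrite("pics/m5.png",im)
E
```

```text
cm [0.07 0.03 3.93] rot [ 0.002  0.    -0.   ] pos [ 0.4734 -0.0106  0.1168] q [-0.26  0.52  1.91  0.    0.71 -0.03][ WARN:0@1.464] global loadsave.cpp:1063 imwrite_ Unsupported depth image for selected encoder is fallbacked to CV_8U.
```

View pics/m5.png

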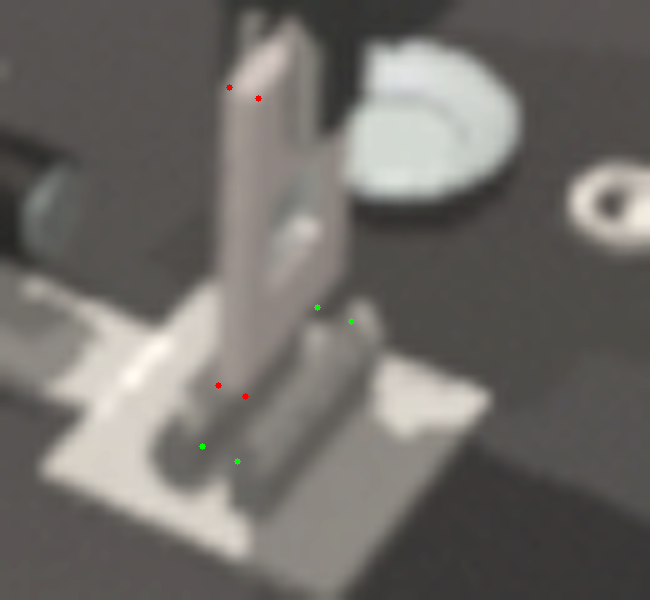

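drive_tool(increments=[[255,0,0,0.8,0,0,0],[255,0,0,1.6,0,0,0],[255,0,0,2.4,0,0,0],[255,0,0,3.2,0,0,0],[255,0,0,3.6,0,0,0],[255,0,0,3.8,0,0,0],[255,0,0,3.8,0,0,0]])

```text
t: 7.95
tcp_pos: [0.4742, -0.0108, 0.0775]
tool_rot: [0.783, 0.622, 0.001, 0.001]
force: [4.4, -1.2, -3.2]
finger_gap: 0.086
```

drive_tool(increments=[[255,0,0,0.1,0,0,0],[115,0,0,0.1,0,0,0],[115,0,0,0.1,0,0,0],[115,0,0,0.1,0,0,0],[115,0,0,0.1,0,0,0],[115,0,0,-2,0,0,0],[115,0,0,-5,0,0,0],[115,0,0,-9,0,0,0],[115,0,0,-10,0,0,0],[115,0,0,-10,0,0,0]])

```text
t: 8.95
tcp_pos: [0.4734, -0.0105, 0.1793]
tool_rot: [0.783, 0.623, 0.001, 0.001]
force: [0.1, 0.4, 0.1]
finger_gap: 0.551
```

```bash
python3 - <<'E'
from h import *
cv2.imwrite("pics/side4.png",np.mean([manip.snapshot("side") for _ in range(3)],0).astype(np.uint8)[:,:,::-1])
go((.474,-.010,.18),np.radians(-13))
sx=np.array([np.cos(np.radians(-13)),np.sin(np.radians(-13)),0]);sy=np.array([-sx[1],sx[0],0]);S=np.array([.4742,-.0105,.008])
bias=np.array([-.0014,.0014,0]);K=8
im=cv2.imread("pics/side4.png")[175:250,325:390]
im=cv2.convertScaleAbs(cv2.resize(im,None,fx=K,fy=K,interpolation=cv2.INTER_CUBIC),alpha=1.4)
for b in(1,-1):
  for a in(-1,1):
    u=(proj("side",S+a*sx*.004+b*sy*.028+[0,0,.1]+bias)[0]-[325,175]+.5)*K; cv2.circle(im,tuple(int(v) for v in u),3,(0,0,255),-1)
cv2.imwrite("pics/m6.png",im)
E
```

```text
cm [ 0.07  0.25 -0.34] rot [-0.003  0.002  1.571] pos [ 0.4714 -0.0101  0.1766] q [-0.26  0.41  1.86 -0.    0.87 -0.03]
```

View pics/m6.png

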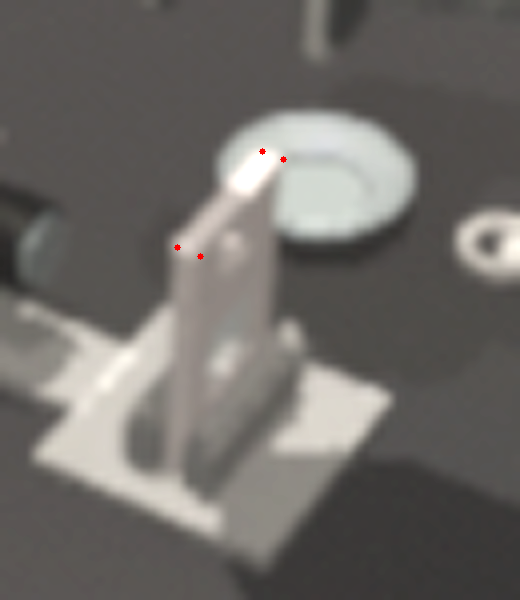

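drive_tool(increments=[[0,0,0.1,-0.3,0,0,0.3],[0,0,0.1,-0.3,0,0,0.3],[0,0,0.1,-0.3,0,0,0.6],[0,0,0.1,-0.3,0,0,0.6],[0,0,0.1,-0.3,0,0,0.9],[0,0,0.1,-0.3,0,0,0.9],[0,0,0.1,-0.3,0,0,1.2],[0,0,0.1,-0.3,0,0,1.2],[0,0,0.1,-0.3,0,0,1.5],[0,0,0.1,-0.3,0,0,1.5],[0,0,0.1,-0.3,0,0,1.571],[0,0,0.1,-0.3,0,0,1.571],[0,0,0.1,-0.3,0,0,1.571]])

```text
t: 10.4
tcp_pos: [0.4729, -0.0105, 0.1796]
tool_rot: [0.994, -0.113, -0.001, -0.0]
force: [0.1, 0.5, 0.8]
finger_gap: 1.0
```

```bash
python3 - <<'E'
from h import *
go((.474,-.0105,.060),np.radians(-13))
E
```

```text
cm [ 0.14 -0.02 11.96] rot [-0.     0.003  0.001] pos [ 0.4729 -0.0105  0.1796] q [-0.26  0.41  1.86 -0.    0.88  1.54]
```

drive_tool(increments=[[0,0.1,0,3,0,0,0],[0,0.1,0,6,0,0,0],[0,0.1,0,9,0,0,0],[0,0.1,0,11,0,0,0],[0,0.1,0,12,0,0,0],[0,0.1,0,12,0,0,0],[255,0.1,0,12,0,0,0],[255,0.1,0,12,0,0,0],[255,0.1,0,12,0,0,0],[255,0.1,0,12,0,0,0],[255,0.1,0,12,0,0,0],[255,0.1,0,12,0,0,0]], force=50)

```text
t: 11.6
tcp_pos: [0.4755, -0.011, 0.0619]
tool_rot: [0.994, -0.113, 0.001, 0.0]
force: [-0.4, 0.4, 6.3]
finger_gap: 0.646
```

drive_tool(increments=[[255,0,0,-0.7,0,0,0],[255,0,0,-1.5,0,0,0],[255,0,0,-3,0,0,0],[255,0,0,-5,0,0,0],[255,0,0,-8,0,0,0],[255,0,0,-12,0,0,0],[255,0,0,-16,0,0,0],[255,0,0,-20,0,0,0],[255,0,0,-22,0,0,0],[255,0,0,-22,0,0,0]])

```text
t: 12.6
tcp_pos: [0.476, -0.0111, 0.2843]
tool_rot: [0.994, -0.113, 0.004, 0.001]
force: [-0.0, -1.1, -1.0]
finger_gap: 0.646
```

```bash
python3 - <<'E'
from h import *
T=np.mean([manip.snapshot("top") for _ in range(4)],0).astype(np.uint8)[:,:,::-1];cv2.imwrite("pics/top5.png",T)
S=cv2.imread("pics/side4.png")
g=cv2.cvtColor(T,cv2.COLOR_BGR2GRAY).astype(float)
pts=[]
for r in range(203,226):
    w=g[r,425:450]-np.median(g[r,425:450]);w=np.clip(w-15,0,None)
    if w.sum()>0: print(r,round((w*np.arange(425,450)).sum()/w.sum(),2),int(w.max()),int((w>0).sum()))
print("side")
g=cv2.cvtColor(S,cv2.COLOR_BGR2GRAY).astype(float)
for c in range(364,388):
    k=g[108:132,c];w=np.clip(k-np.median(k)-12,0,None)
    if w.sum()>0: print(c,round((w*np.arange(108,132)).sum()/w.sum(),2),int(w.max()),int((w>0).sum()))
print(np.round(manip.sense()["tcp_pos"],4))
E
```

```text
206 436.02 26 3
207 436.03 54 3
208 436.15 62 4
209 436.26 63 4
210 436.39 60 4
211 436.53 58 4
212 436.69 61 4
213 436.85 63 4
214 436.93 59 4
215 436.96 56 3
216 437.02 55 3
217 437.07 56 3
218 437.14 61 4
219 437.27 61 4
220 437.39 59 4
221 437.56 59 4
222 437.95 57 5
223 440.08 54 9
224 440.16 81 12
225 439.83 95 12
side
364 113.94 37 10
365 113.84 36 10
366 113.57 40 11
367 113.3 41 11
368 112.99 40 11
369 112.63 41 10
370 112.3 38 10
371 111.78 36 9
372 111.33 33 9
373 110.65 33 8
374 108.69 28 5
375 108.34 39 2
376 111.95 96 5
377 112.75 131 6
378 112.73 139 7
379 112.84 139 7
380 113.19 139 7
381 113.01 140 7
382 112.52 140 7
383 113.01 139 8
384 113.37 120 8
385 112.31 104 8
386 112.52 96 8
387 113.51 96 9
[ 0.4732 -0.0105  0.2793]
```

```bash
python3 - <<'E'
from h import *
g=cv2.imread("pics/side0.png",0).astype(float); pts=[]
for c in range(366,390):
    k=g[113:127,c]; w=np.clip(k-np.median(k)-10,0,None)
    if w.sum()>0: y=(w*np.arange(113,127)).sum()/w.sum(); print(c,round(y,2),int(w.max()),int((w>0).sum()),end=" | ")
print()
ang=lambda v:round(np.degrees(np.arctan2(v[1],v[0])),1)
a=plane("top",[[436.05,206.3]],.180)[0]; b=plane("top",[[437.3,219.5]],.1725)[0]; print("top tip",a.round(4),"near root",b.round(4),ang(a-b))
for u in([370.2,118.9],[384,122]): print("side",plane("side",[u],.18).round(4),plane("side",[u],.172).round(4))
E
```

```text
369 118.46 22 2 | 370 118.46 51 4 | 371 118.51 62 4 | 372 118.72 60 4 | 373 118.9 60 3 | 374 119.15 61 4 | 375 119.49 60 4 | 376 119.66 58 4 | 377 119.85 57 3 | 378 120.1 59 4 | 379 120.44 61 4 | 380 120.58 69 4 | 381 120.73 67 4 | 382 121.01 57 4 | 383 121.28 62 4 | 384 120.97 69 5 | 385 120.33 38 5 | 386 116.99 43 5 | 387 116.67 77 6 | 388 116.69 78 6 | 389 116.78 80 6 | 
top tip [ 0.512  -0.3159  0.18  ] near root [ 0.4762 -0.3207  0.1725] 7.7
side [[ 0.5072 -0.312   0.18  ]] [[ 0.5103 -0.3272  0.172 ]]
side [[ 0.4632 -0.3052  0.18  ]] [[ 0.4657 -0.3203  0.172 ]]
```

```bash
python3 - <<'E'
from h import *
go((.535,-.3103,.279),np.radians(9.5));go((.535,-.3103,.154),np.radians(9.5))
E
```

```text
cm [ 1.278e+01  2.782e+01 -2.000e-02] rot [-0.001  0.004 -0.393] pos [ 0.4732 -0.0105  0.2793] q [-0.26  0.26  1.74 -0.    1.15  1.54]
cm [12.83 27.82 12.48] rot [-0.001  0.004 -0.393] pos [ 0.4732 -0.0105  0.2793] q [-0.26  0.26  1.74 -0.    1.15  1.54]
```

drive_tool(increments=[[255,1.8,4,0,0,0,-0.06],[255,3.6,8,0,0,0,-0.12],[255,5.4,12,0,0,0,-0.18],[255,7.2,16,0,0,0,-0.24],[255,9,20,0,0,0,-0.3],[255,11,24,0,0,0,-0.36],[255,12.4,27,0,0,0,-0.393],[255,12.8,27.8,0,0,0,-0.393],[255,12.8,27.8,3,0,0,-0.393],[255,12.8,27.8,6,0,0,-0.393],[255,12.8,27.8,9,0,0,-0.393],[255,12.8,27.8,11.5,0,0,-0.393],[255,12.8,27.8,12.5,0,0,-0.393],[255,12.8,27.8,12.5,0,0,-0.393],[255,12.8,27.8,12.5,0,0,-0.393],[255,12.8,27.8,12.5,0,0,-0.393]])

```text
t: 14.4
tcp_pos: [0.5376, -0.311, 0.1573]
tool_rot: [0.997, 0.083, 0.001, 0.001]
force: [0.8, 0.1, -0.1]
finger_gap: 0.644
```

```bash
python3 - <<'E'
from h import *
for n in("side","top"): cv2.imwrite(f"pics/{n}6.png",np.mean([manip.snapshot(n) for _ in range(3)],0).astype(np.uint8)[:,:,::-1])
a=np.radians(9.5);e=np.array([np.cos(a),np.sin(a),0]);f=np.array([-e[1],e[0],0])
tip=np.array([.5097,-.3145,.18]);s=manip.sense();tcp=s["tcp_pos"]
eye=tcp+[0,0,.0301]-e*.0012
print("eye",eye.round(4),"rel tip along/across/up mm",np.round([(eye-tip)@e*1e3,(eye-tip)@f*1e3,(eye-tip)[2]*1e3],1))
go((.4823,-.3191,.145),a)
bias=np.array([-.0014,.0014,0]);K=8;x0,y0=340,95
im=cv2.imread("pics/side6.png")[y0:y0+72,x0:x0+80];im=cv2.convertScaleAbs(cv2.resize(im,None,fx=K,fy=K,interpolation=cv2.INTER_CUBIC),alpha=1.4)
P=[eye+sx*e*.004+b*f*.028+[0,0,h] for sx in(-1,1) for b in(-1,1) for h in(.016,)]
Q=[eye-e*.004+b*f*.010+[0,0,h] for b in(-1,1) for h in(-.008,.008)]
for p,c in[(x,(0,0,255)) for x in P]+[(x,(0,255,0)) for x in Q]+[(tip,(255,0,0)),(tip-e*.05-[0,0,.009],(255,0,0))]:
    u=(proj("side",p+bias)[0]-[x0,y0]+.5)*K; cv2.circle(im,tuple(int(v) for v in u),3,c,-1)
cv2.imwrite("pics/m7.png",im)
E
```

```text
eye [ 0.5358 -0.3109  0.1866] rel tip along/across/up mm [26.3 -0.8  6.6]
cm [-5.53 -0.08  1.15] rot [ 0.001 -0.001 -0.   ] pos [ 0.537  -0.3107  0.1565] q [-0.7   0.61  1.51  0.    1.02  0.7 ]
```

View pics/m7.png

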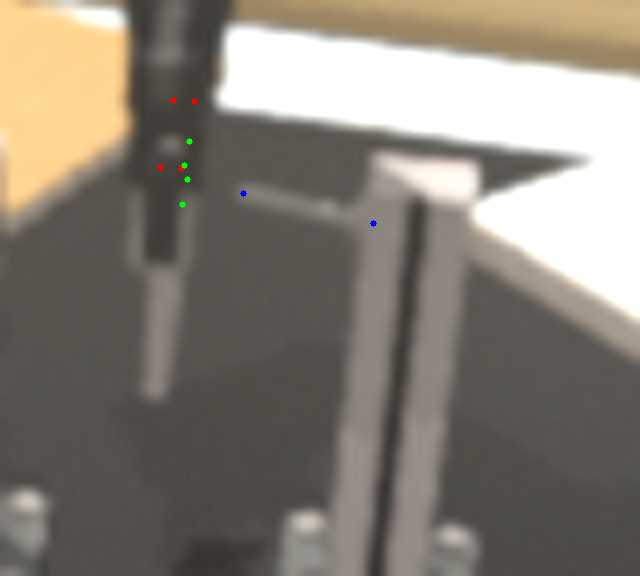

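drive_tool(increments=[[255,0,-0.08,0.15,0,0,0],[255,-0.6,-0.08,0.25,0,0,0],[255,-1.2,-0.08,0.35,0,0,0],[255,-1.8,-0.08,0.45,0,0,0],[255,-2.4,-0.08,0.55,0,0,0],[255,-2.8,-0.08,0.62,0,0,0],[255,-3.2,-0.08,0.68,0,0,0],[255,-3.6,-0.08,0.75,0,0,0],[255,-3.6,-0.08,0.75,0,0,0],[255,-3.6,-0.08,0.75,0,0,0]])

```text
t: 15.7
tcp_pos: [0.5012, -0.3158, 0.1484]
tool_rot: [0.997, 0.083, 0.0, 0.0]
force: [0.7, 0.2, -0.6]
finger_gap: 0.647
```

```bash
python3 - <<'E'
from h import *
n="side"; I=np.mean([manip.snapshot(n) for _ in range(3)],0).astype(np.uint8)[:,:,::-1]; cv2.imwrite("pics/side7.png",I)
a=np.radians(9.5);e=np.array([np.cos(a),np.sin(a),0]);f=np.array([-e[1],e[0],0])
tip=np.array([.5097,-.3145,.18]);s=manip.sense();tcp=s["tcp_pos"];eye=tcp+[0,0,.0301]-e*.0012
print("eye",eye.round(4),"rel tip",np.round([(eye-tip)@e*1e3,(eye-tip)@f*1e3,(eye-tip)[2]*1e3],1),s["force"].round(1),s["t"])
K=8;x0,y0=340,95
cv2.imwrite("pics/m8.png",cv2.convertScaleAbs(cv2.resize(np.ascontiguousarray(I[y0:y0+72,x0:x0+80]),None,fx=K,fy=K,interpolation=cv2.INTER_CUBIC),alpha=1.4))
E
```

```text
eye [ 0.5002 -0.3159  0.1785] rel tip [-9.6  0.2 -1.5] [ 0.5 -0.1 -1.4] 15.85
```

View pics/m8.png

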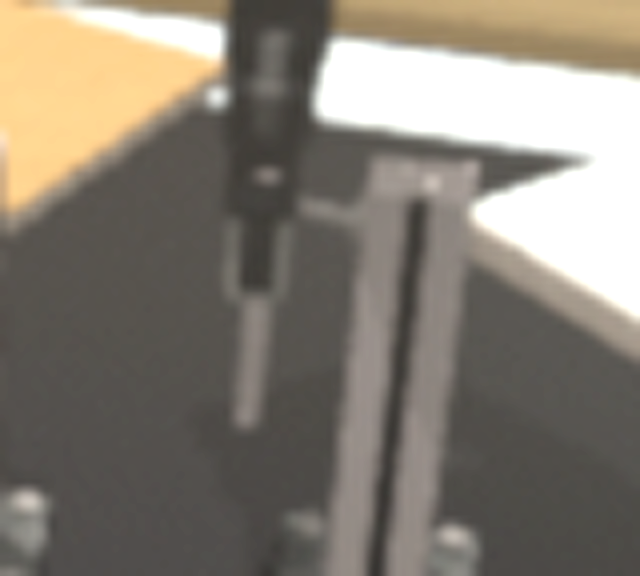

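drive_tool(increments=[[255,-0.5,0,0.08,0,0,0],[255,-1,0,0.16,0,0,0],[255,-1.5,0,0.24,0,0,0],[255,-2,0,0.32,0,0,0],[255,-2,0,0.32,0,0,0],[255,-2,0,0.32,0,0,0]])

```text
t: 16.45
tcp_pos: [0.4812, -0.3191, 0.1451]
tool_rot: [0.997, 0.083, 0.0, -0.0]
force: [0.3, 0.1, -0.6]
finger_gap: 0.646
```

drive_tool(increments=[[255,0,0,0.1,0,0,0],[255,0,0,0.2,0,0,0],[255,0,0,0.3,0,0,0],[255,0,0,0.35,0,0,0],[255,0,0,0.35,0,0,0]])

```text
t: 16.95
tcp_pos: [0.4814, -0.3189, 0.1415]
tool_rot: [0.997, 0.083, -0.0, -0.0]
force: [0.2, 0.2, -0.8]
finger_gap: 0.646
```

drive_tool(increments=[[255,0,0,0.05,0,0,0],[255,0,0,0.1,0,0,0],[255,0,0,0.15,0,0,0],[255,0,0,0.15,0,0,0]])

```text
t: 17.35
tcp_pos: [0.4815, -0.319, 0.1401]
tool_rot: [0.997, 0.083, 0.0, 0.0]
force: [0.7, -0.0, -0.4]
finger_gap: 0.647
```

drive_tool(increments=[[255,0,0,0.05,0,0,0],[255,0,0,0.1,0,0,0],[255,0,0,0.15,0,0,0],[255,0,0,0.15,0,0,0],[255,0,0,0.15,0,0,0]])

```text
t: 17.85
tcp_pos: [0.4816, -0.3191, 0.1396]
tool_rot: [0.997, 0.083, 0.0, 0.0]
force: [-1.2, 1.6, 6.3]
finger_gap: 0.643
```

drive_tool(increments=[[180,0,0,0.1,0,0,0],[60,0,0,0.1,0,0,0],[0,0,0,0.1,0,0,0],[0,0,0,0.1,0,0,0],[0,0,0,0.1,0,0,0],[0,0,0,0.1,0,0,0],[0,0,0,-1,0,0,0],[0,0,0,-3,0,0,0],[0,0,0,-6,0,0,0],[0,0,0,-10,0,0,0],[0,0,0,-15,0,0,0],[0,0,0,-18,0,0,0],[0,0,0,-18,0,0,0],[0,0,0,-18,0,0,0],[0,0,0,-18,0,0,0]])

```text
t: 19.35
tcp_pos: [0.4806, -0.3183, 0.3175]
tool_rot: [0.997, 0.083, -0.001, -0.001]
force: [-0.1, -0.4, -0.3]
finger_gap: 1.004
```

```bash
python3 - <<'E'
from h import *
I=[]
for n,x0,y0 in(("side",330,95),("top",400,180)):
    im=manip.snapshot(n)[:,:,::-1]; cv2.imwrite(f"pics/{n}9.png",im)
    I.append(cv2.resize(np.ascontiguousarray(im[y0:y0+75,x0:x0+65]),(390,450),interpolation=cv2.INTER_CUBIC))
cv2.imwrite("pics/m9.png",np.hstack(I)); print(manip.sense()["t"])
E
```

```text
19.45
```

View pics/m9.png

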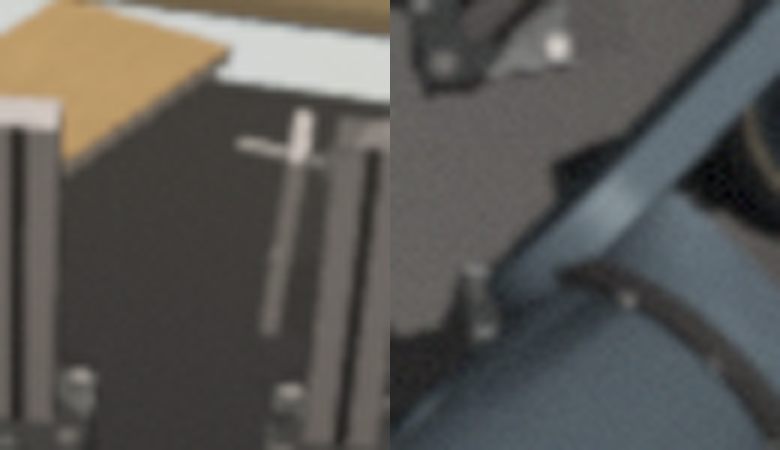

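drive_tool(increments=[[0,0,0,0,0,0,0],[0,0,0,0,0,0,0],[0,0,0,0,0,0,0],[0,0,0,0,0,0,0],[0,0,0,0,0,0,0],[0,0,0,0,0,0,0],[0,0,0,0,0,0,0],[0,0,0,0,0,0,0],[0,0,0,0,0,0,0],[0,0,0,0,0,0,0],[0,0,0,0,0,0,0],[0,0,0,0,0,0,0],[0,0,0,0,0,0,0],[0,0,0,0,0,0,0],[0,0,0,0,0,0,0]])

```text
t: 20.95
tcp_pos: [0.4814, -0.319, 0.3186]
tool_rot: [0.997, 0.083, 0.0, 0.0]
force: [-0.0, 0.2, 1.2]
finger_gap: 0.995
```

```bash
python3 - <<'E'
from h import *
a=cv2.imread("pics/side9.png",0).astype(int)[105:160,362:388];I=[]
for k in range(6):
    b=cv2.cvtColor(manip.snapshot("side"),cv2.COLOR_RGB2GRAY).astype(int)[105:160,362:388]; I.append(b)
print("mean abs diff to earlier",abs(I[0]-a).mean(),"first-last",abs(I[0]-I[-1]).mean(),"max",abs(I[0]-I[-1]).max(),"consec",abs(I[0]-I[1]).mean())
# plate edge columns at top/foot; tip of peg
e=np.array([np.cos(np.radians(9.5)),np.sin(np.radians(9.5)),0]);f=np.array([-e[1],e[0],0]);bias=np.array([-.0014,.0014,0])
eye=np.array([.4806,-.3185,.170])
print("expected px: +y edge top, foot",proj("side",[eye+f*.028+[0,0,.016]+bias,eye+f*.028+[0,0,-.084]+bias]).round(1).tolist())
cv2.imwrite("pics/m10.png",cv2.resize(np.mean(I,0).astype(np.uint8),None,fx=10,fy=10,interpolation=cv2.INTER_CUBIC))
E
```

```text
mean abs diff to earlier 0.8188811188811189 first-last 0.6902097902097902 max 4 consec 0.6958041958041958
expected px: +y edge top, foot [[379.3, 122.0], [376.6, 150.8]]
```

View pics/m10.png

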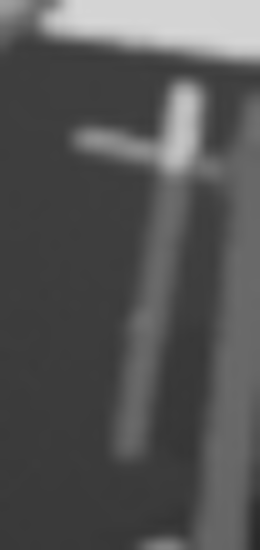

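```bash
python3 -c "
from station import manip
manip.sign_off(); print(manip.sense()['t'])"
```

```text
the job is handed in; nothing more can be done
the job is handed in; nothing more can be done
```

The frame now hangs by its eye on the free post's peg, clear of the gripper, and I handed the job in at about 21 s of the 61 s allowed.

- **Viewing stand:** I took the frame from the rack's middle groove across its thickness, stood it in the slot and let go. A side picture taken just after release showed its top corners where a frame resting on the slot floor should be. It stood free for about 2 s.
- **Regrasp and hanging:** I gripped it by its side edges, passed the eye over the peg tip with no noticeable contact force, and lowered it until the peg took the load (about 6 N). Then I opened the gripper and raised it well clear.
- **Last checks:** Pictures about 1.5 s apart showed no movement beyond image noise. I estimate the eye's centre is about 28 mm inside the peg tip. The frame tilts roughly 2 to 4 degrees, with its foot slightly outwards, which is well within the 17-degree limit.
- **Not fully checked:** I judged the final pose from the side view only, because the arm blocked the top view. I did not measure the other bench items again afterwards; no unexpected contact force showed up in the readings after each move.

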